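# Check a sloping grill plate with a contact thermometer

## Task

Take the contact thermometer out of its stand and check the sloping grill plate with it: touch its foot for about half a second to the middle of the yellow spot, lift it clear by a few centimetres, do the same on the blue spot, lift clear again, then set it on the middle of the red spot and finish there, still holding it in the gripper with the foot on the spot. At each spot hold the thermometer square to the sloping plate (not upright) and press lightly, so that its sprung foot goes about halfway in and not to its stop; touch the grill with nothing but the foot and leave the other things alone.

Things in the scene. Friction and masses are not known exactly. Their poses are not given: they have to be found in the camera images.
- probe: contact thermometer, 126 mm long, 0.125 kg, upright in its stand, foot down. Along its z axis, upward from the foot: copper foot 14 mm across, steel sleeve 14 mm across (18 to 60 mm), white square handle 28 x 28 mm (sides along x and y) from 60 to 126 mm, orange band low on it, display on top. Origin under the foot's middle, foot out. Grip two flat sides of the handle, 95 to 105 mm above the foot.
- probe_tip (a point): middle of the copper foot's underside (moves with the foot)
- probe_foot (a joint): spring travel of the copper foot into the sleeve: 0 fully out, 0.010 m fully pressed in (hard stop). The spring needs about 0.9 N to start and 3.9 N at the stop (300 N/m).
- stand: fixed grey stand, base 90 x 90 mm, top plate 70 x 70 mm, its upper face 75 mm above the worktop, with a 20 mm hole in the middle. The thermometer's sleeve hangs loosely through the hole, the handle's underside rests on the plate, the foot ends 15 mm above the worktop. Lift it straight up by over 60 mm to clear the hole. Origin at the centre of the underside.
- grill: fixed black table grill, 200 (x) by 290 mm (y), cold, with a flat dark plate that slopes 15 degrees, low at the front (its -x, towards the robot). Plate centre 70 mm, top of rear rim 102 mm above the worktop. Rims 7 to 8 mm high, 133 mm to either side of the centre and 89 mm behind. Three stickers in a level row across the middle, about 85 mm apart, in any order. Origin on the worktop under the centre.
- spot_yellow: yellow round test sticker, 28 mm across with a small black centre dot, printed flat on the grill's dark plate. Origin at its centre on the plate's surface; its z axis is the plate's outward normal (15 degrees from vertical, leaning to the grill's low front edge), y runs level along the row of stickers. Fixed to the grill.
- spot_blue: blue round test sticker, 28 mm across with a small black centre dot, printed flat on the grill's dark plate. Origin at its centre on the plate's surface; its z axis is the plate's outward normal (15 degrees from vertical, leaning to the grill's low front edge), y runs level along the row of stickers. Fixed to the grill.
- spot_red: red round test sticker, 28 mm across with a small black centre dot, printed flat on the grill's dark plate. Origin at its centre on the plate's surface; its z axis is the plate's outward normal (15 degrees from vertical, leaning to the grill's low front edge), y runs level along the row of stickers. Fixed to the grill.
- mug_1: green and white mug, 86 x 120 x 88 mm high, a bystander; origin at the centre of its underside
- lemon_1: lemon, 78 x 55 x 56 mm high, a bystander; origin at the centre of its underside
- tin_2: low food tin, 75 mm across, 58 mm high, a bystander; origin at the centre of its underside
- kitchen_timer: wind-up kitchen timer with red top, 64 mm across, 50 mm high, a bystander; origin at the centre of its underside
- spice_jar_1: spice jar with yellow cap, 42 mm across, 96 mm high, a bystander; origin at the centre of its underside
- pen_1: red pen lying down, 145 mm long, a bystander; origin at the centre of its underside

How it is judged:
On the way, in this order (a step that is already met when the one before it is completed fails the run):
1. the thermometer is held clear above its stand (z of probe_tip in the frame of stand above 0.08 m and contact force between probe and the fingers above 1 N), for 0.1 s.
2. the foot is lightly and squarely on the yellow spot (distance between probe_tip and spot_yellow below 0.01 m and angle between the z axis of probe and the z axis of spot_yellow, either way round below 0.14 rad and contact force between probe and grill between 0.5 and 6 N and value of joint probe_foot between 0.001 and 0.009 m and contact force between probe and the fingers above 1 N), for 0.2 s.
3. lifted clear of the plate (z of probe_tip in the frame of spot_yellow above 0.015 m and contact force between probe and grill below 0.05 N), for 0.05 s.
4. the foot is lightly and squarely on the blue spot (distance between probe_tip and spot_blue below 0.01 m and angle between the z axis of probe and the z axis of spot_blue, either way round below 0.14 rad and contact force between probe and grill between 0.5 and 6 N and value of joint probe_foot between 0.001 and 0.009 m and contact force between probe and the fingers above 1 N), for 0.2 s.
5. lifted clear of the plate again (z of probe_tip in the frame of spot_blue above 0.015 m and contact force between probe and grill below 0.05 N), for 0.05 s.
6. the foot is lightly and squarely on the red spot (distance between probe_tip and spot_red below 0.01 m and angle between the z axis of probe and the z axis of spot_red, either way round below 0.14 rad and contact force between probe and grill between 0.5 and 6 N and value of joint probe_foot between 0.0015 and 0.009 m and contact force between probe and the fingers above 1 N), for 0.2 s.
At the end, for the whole second after the job is handed in: The thermometer is still held by the fingers, still, its foot's middle within 10 mm of the red spot's centre, its axis within 8 degrees of the plate's normal, pressing the plate with 0.5 to 6 N and the sprung foot 1.5 to 9 mm in (all of step 6 and linear speed of probe below 0.02 m/s and contact force between probe and stand below 0.05 N); the arm keeps its last pose, push and grip.
It fails at once if the thermometer is pressed or knocked hard on the grill (over 12 N) (contact force between probe and grill above 12 N).
It fails at once if the robot's arm or fingers push on the grill (contact force between any of the fingers, the arm and grill above 3 N).
It fails at once if a bystander is disturbed (distance of any of mug_1, lemon_1, tin_2, kitchen_timer, spice_jar_1, pen_1 from where it was at the start of the episode above 0.02 m).
It also fails if it takes over 58 s, if anything falls off the work surface, if the arm or the gripper's body presses on something with over 40 N, if the wrist force passes 120 N, or if a joint passes its speed limit or range.

## Robot

A 6-joint arm with a two-finger parallel gripper is mounted at the origin on a cart in front of the work surface, level with it; the furniture and walls round the work are solid. World frame = base frame: x ahead of the robot, y to its left, z up, the work surface at z = 0. Lengths are in m, angles in rad, forces in N, time in s.
With the tool pointing down it reaches from about 0.3 to 0.85 m from the base axis. Payload 4.2 kg.
Tool frame: the origin (TCP) lies at the very end of the fingers, on their centre line; the grasp point (between the pads) lies 19 mm behind it; z points along the fingers, y is the line along which they close (so a half turn about z gives the same grasp; the last joint's range is limited). The gripper opens to 91 mm and grips with 3 to 60 N. Pads are 32 mm wide; open, the fingers measure 118 mm over their backs; the gripper's body (76 mm by 178 mm) begins 60 mm behind the grasp point.
Start: joints at [1.156, 0.32, 1.565, -0, 1.257, -0.02], TCP at [0.221, 0.531, 0.214] pointing down, gripper open.
Joint ranges: [-3.11, 3.11], [-0.84, 2.01], [0.21, 2.61], [-1.34, 4.49], [0.05, 2.63], [-2.56, 2.56]. Speed limits (rad/s): [2.57, 2.57, 3.14, 3.14, 3.14, 3.14].

## Interface

Orientations are given as a unit quaternion [x, y, z, w].
In Python, from workcell import ctrl, get_image, order gives the robot as it stands.
- The arm moves only by the shell command python3 -m jog 'ROWS' [FORCE]. ROWS is JSON, a list that holds one entry, the list of rows, each a list of 5 numbers: the shift along the world's x, y, z in m, then the turn about the world's z in degrees, then the closure in counts, from 0 (fully open) to 255 (shut). In form: [[[tx, ty, tz, turn, jaw], ...]]. A call has 1 to 20 rows; each row shifts and turns the commanded pose from where the row before left it; what a row does not reach is not made up. A row lasts 1/10 s, in which the tool goes at most 50 mm and 8.59 degrees, less where a joint would pass 70% of its speed; a pose out of reach is approached as far as the arm can. A call with a gripper value outside its range is refused whole. The fingers move at their own pace and stop on an object; FORCE is the grip in N (left out, the last holds). Time passes only in rows, so rows that do not move let the fingers close. It gives the time, the measured TCP pose, the force, the opening and the grip force at its end, in the units of the state.
- ctrl.read_state(): the state, without advancing time (a new reading comes with each control period).
- get_image(name): name is "scene" or "top" or "wrist"; returns a dict with "color" (400x640x3 uint8, red, green, blue), "range_z" (400x640 float32, m along the optical axis (not along the pixel's ray), 0 where there is no reading), "fx", "fy", "cx", "cy" (pixels), "rvec" (rotation vector, rad) and "tvec" (3), from world to camera coordinates, as OpenCV has them. Camera axes: x right, y down, z forward; pixel columns grow to the right and rows downward; lengths in m; the calibration is good to about 2 mm. The wrist camera is an equidistant fisheye: a pixel r from the principal point sees the ray r / f radians off the axis. A picture is of the moment at which its call begins.
- order.finish_job(): hands the job in; it is judged then, once.
The state is a dict: "time": time; "qpos": joint angles; "dq": joint speeds; "joint_torque": joint torques, N m; "tool_pos": TCP position; "ee_rot": TCP orientation; "contact_force": force on the tool from outside, world axes, zero at the start; "wrist_torque": the same for the moment, N m; "grip_width": finger opening in m; "finger_force": force on a finger pad.
Only numpy, scipy, OpenCV 4.12 (cv2) and the standard library are available. Lean on these libraries where they do the work, as an engineer would, in place of code of your own. Each camera call takes 0.05 s, during which the arm holds its last target. There are 200 camera calls.

## Working session

There is one attempt and no reset: what is moved stays moved. The work goes in short steps, Python scripts to look and compute and a shell command to move; the robot and the scene stay as the last step left them, time stands still between calls to the robot, and variables do not carry over. Pictures are saved under pics/ and viewed, at most 10 in all, crops included, and the job is handed in when it is done.

```bash
mkdir -p pics; ls; cat > h.py <<'E'
import numpy as np, cv2
from workcell import ctrl, get_image, order
def save(im,n): cv2.imwrite(f'pics/{n}.png',cv2.cvtColor(im['color'],cv2.COLOR_RGB2BGR))
def cam(im):
    R=cv2.Rodrigues(np.array(im['rvec'],float))[0]; return R,-R.T@np.array(im['tvec'],float).ravel()
def ray(im,u,v,fish=False):
    R,C=cam(im); x=(u-im['cx'])/im['fx']; y=(v-im['cy'])/im['fy']
    if fish:
        t=np.hypot(x,y); s=np.sin(t)/max(t,1e-9); d=np.array([x*s,y*s,np.cos(t)])
    else: d=np.array([x,y,1.])
    return C,R.T@d
def onz(im,u,v,z,fish=False):
    C,d=ray(im,u,v,fish); return C+d*(z-C[2])/d[2]
def pt(im,u,v):
    C,d=ray(im,u,v); return C+d*im['range_z'][int(v),int(u)]
E
python3 - <<'E'
from h import *
ims={n:get_image(n) for n in('scene','top')}
for n in ims: save(ims[n],n+'0')
np.save('ims.npy',ims,allow_pickle=True)
s=ctrl.read_state();print(s)
for n in ims: print(n,cam(ims[n]),ims[n]['fx'])
E
```

```text
pics
{'time': 0.1, 'qpos': array([ 1.15602512e+00,  3.20220399e-01,  1.56551806e+00, -8.30105429e-06,
        1.25740729e+00, -2.00115335e-02]), 'dq': array([ 0.0008132 , -0.00440094, -0.00374032,  0.00069522,  0.0011757 ,
       -0.0031209 ]), 'joint_torque': array([ 1.87537204e-03, -4.13333309e+01, -2.32506180e+01,  7.28410366e-02,
        4.21131158e-02, -5.37844107e-05]), 'tool_pos': array([0.22096832, 0.5303716 , 0.21322384]), 'ee_rot': array([ 1.96099402e-01,  9.80583715e-01, -7.59122399e-04, -1.63633901e-04]), 'contact_force': array([-0.33790867, -1.01689203, -1.61773763]), 'wrist_torque': array([ 0.00016177, -0.01651033,  0.06865608]), 'finger_force': 0.0, 'grip_width': 0.09116735101882541}
scene (array([[ 0.61931238, -0.78493221,  0.01826441],
       [-0.49276099, -0.40668915, -0.76927923],
       [ 0.61125999,  0.46742416, -0.63865161]]), array([-0.14949522, -0.5710995 ,  0.83101321])) 379.10178033356647
top (array([[-0.39804361, -0.91732227,  0.00900753],
       [-0.86502548,  0.37204564, -0.3366199 ],
       [ 0.30543772, -0.14178114, -0.94159753]]), array([0.12415261, 0.19427806, 1.50220968])) 433.2579741647061
```

View pics/scene0.png

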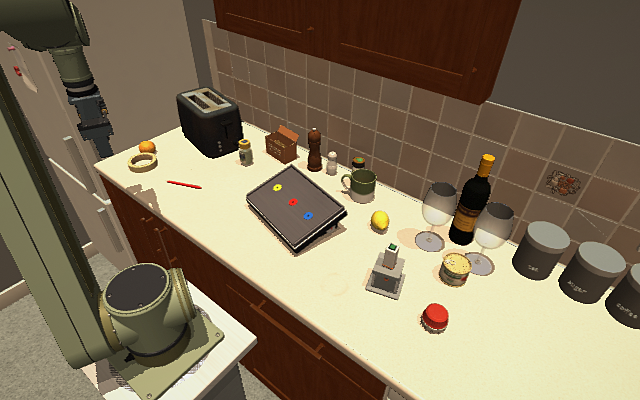

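View pics/top0.png

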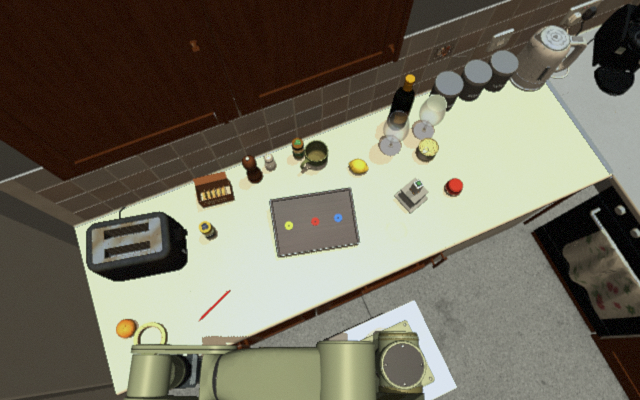

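Scene: grill with yellow (277,188), red (293,202), blue (308,216); thermometer at (391,255) in its stand. Top: spots at (289,226), (315,222), (338,218); probe near (418,184), lemon (358,166) and timer (455,186) nearby.

```bash
python3 - <<'E'
from h import *
ims=np.load('ims.npy',allow_pickle=True).item()
g={'yellow':[(277,188),(289,226),(22,35)],'red':[(293,202),(315,222),(0,6)],'blue':[(308,216),(338,218),(100,125)]}
def cen(im,p,h):
    H=cv2.cvtColor(im['color'],cv2.COLOR_RGB2HSV); m=((H[...,0]>=h[0])&(H[...,0]<=h[1])&(H[...,1]>130)&(H[...,2]>90))
    ys,xs=np.nonzero(m); k=np.hypot(xs-p[0],ys-p[1])<11
    return xs[k].mean(),ys[k].mean(),k.sum()
P={}
for c,(a,b,h) in g.items():
    r=[]
    for n,p in(('scene',a),('top',b)):
        u,v,k=cen(ims[n],p,h); r.append((onz(ims[n],u,v,.07),k,pt(ims[n],u,v)))
    P[c]=(r[0][0]+r[1][0])/2
    print(c,[(x[0].round(4),x[1],x[2].round(3)) for x in r])
d=P['yellow']-P['blue'];print('row yaw from y',np.degrees(np.arctan2(-d[0],d[1])),np.linalg.norm(d))
t=ims['top']; 
# stand + probe: points by height
v,u=np.mgrid[140:225,375:440]
for n,(v,u) in {'top':np.mgrid[140:225,375:440],'scene':np.mgrid[225:310,350:425]}.items():
    im=ims[n]; Q=np.array([pt(im,a,b) for a,b in zip(u.ravel(),v.ravel())])
    for lo,hi in((.068,.082),(.134,.15)):
        k=(Q[:,2]>lo)&(Q[:,2]<hi); 
        if k.sum()>4: print(n,lo,k.sum(),Q[k].mean(0).round(4),cv2.minAreaRect((Q[k,:2]*1000).astype(np.float32)))
c=cv2.resize(cv2.cvtColor(np.hstack([ims['top']['color'][140:225,375:475],ims['scene']['color'][225:310,345:445]]),cv2.COLOR_RGB2BGR),None,fx=4,fy=4,interpolation=2)
cv2.imwrite('pics/c.png',c)
E
```

```text
yellow [(array([0.5407, 0.1405, 0.07  ]), np.int64(48), array([0.537, 0.136, 0.074])), (array([0.5399, 0.1411, 0.07  ]), np.int64(45), array([0.54 , 0.141, 0.071]))]
red [(array([0.5181, 0.0518, 0.07  ]), np.int64(52), array([0.519, 0.052, 0.069])), (array([0.5178, 0.0526, 0.07  ]), np.int64(48), array([0.518, 0.053, 0.07 ]))]
blue [(array([ 0.499 , -0.0255,  0.07  ]), np.int64(50), array([ 0.498, -0.026,  0.071])), (array([ 0.4988, -0.0249,  0.07  ]), np.int64(45), array([ 0.498, -0.024,  0.074]))]
row yaw from y -14.011204886948441 0.17104538193925647
top 0.068 267 [ 0.4768 -0.3071  0.0744] ((481.4042053222656, -312.1443176269531), (71.85668182373047, 71.46611785888672), 17.375673294067383)
top 0.134 80 [ 0.5093 -0.3122  0.1409] ((565.9013671875, -315.7228088378906), (32.77582931518555, 200.24276733398438), 88.48721313476562)
scene 0.068 451 [ 0.4732 -0.3187  0.0748] ((481.4600524902344, -315.130126953125), (73.15290832519531, 69.94747161865234), 16.139392852783203)
scene 0.134 106 [ 0.4782 -0.3163  0.1408] ((480.556884765625, -315.0872497558594), (27.559661865234375, 27.87856101989746), 9.435094833374023)
```

View pics/c.png

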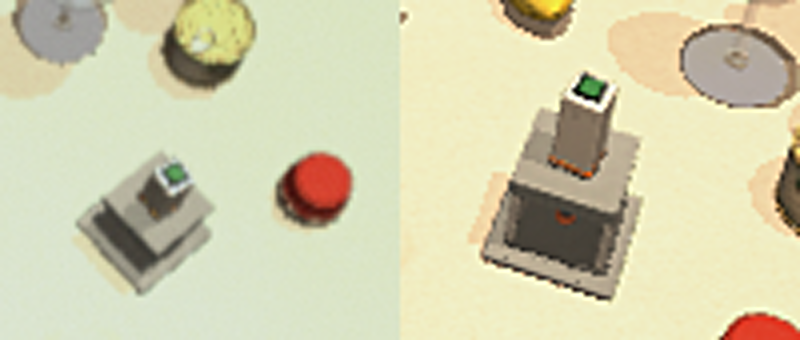

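The crop shows the upright probe in the stand centre (display ~(175,172) in the left half), handle sides roughly parallel to the stand. The stand centre is at (0.4815,-0.3145) with yaw ~15°.

```bash
python3 -m jog '[[[0.008,-0.03,0.004,-7.15,0],[0.013,-0.043,0.003,-7.15,0],[0.013,-0.043,0.003,-7.15,0],[0.013,-0.043,0.003,-7.15,0],[0.013,-0.043,0.003,-7.15,0],[0.013,-0.043,0.003,-7.15,0],[0.013,-0.043,0.003,-7.15,0],[0.013,-0.043,0.003,-7.15,0],[0.013,-0.043,0.003,-7.15,0],[0.013,-0.043,0.002,-7.15,0],[0.013,-0.043,0.002,-7.15,0],[0.013,-0.043,0.002,-7.15,0],[0.013,-0.043,0.002,-7.15,0],[0.013,-0.043,0.002,-7.15,0],[0.013,-0.043,0.002,-7.15,0],[0.013,-0.043,0.002,-7.15,0],[0.013,-0.043,0.002,-7.15,0],[0.013,-0.043,0.002,-7.15,0],[0.013,-0.043,0.002,-7.15,0],[0.013,-0.04,0.002,-7.15,0]]]' 10
python3 -m jog '[[[0.002,0,0,0,0],[0,0,0,0,0],[0,0,0,0,0]]]'
python3 - <<'E'
from h import *
im=get_image('wrist');save(im,'w1');np.save('w.npy',im,allow_pickle=True)
s=ctrl.read_state();print(s['tool_pos'],s['ee_rot'],s['contact_force'],s['qpos'],cam(im),im['fx'])
E
```

```text
time: 2.1
tool_pos: [0.4761, -0.3152, 0.2635]
ee_rot: [0.993, 0.122, -0.0, -0.0]
contact_force: [1.0, 0.9, -0.4]
grip_width: 0.091
finger_force: 0.0
time: 2.4
tool_pos: [0.4777, -0.3122, 0.2636]
ee_rot: [0.992, 0.126, -0.0, -0.001]
contact_force: [-0.1, -1.1, -0.1]
grip_width: 0.0912
finger_force: 0.0
[ 0.47770496 -0.31201544  0.26390212] [ 9.92043953e-01  1.25891311e-01 -2.69762517e-04 -3.17515393e-04] [-0.21303572  0.03475563  0.41551239] [-5.98815642e-01  2.86575182e-01  1.48634762e+00  1.19929144e-04
  1.36949480e+00  7.19504157e-01] (array([[ 0.25037614, -0.96814579, -0.0023496 ],
       [-0.93322044, -0.24198853,  0.26559585],
       [-0.25770408, -0.06430617, -0.9640816 ]]), array([ 0.55123198, -0.29270957,  0.43471817])) 309.70691628693146
```

View pics/w1.png

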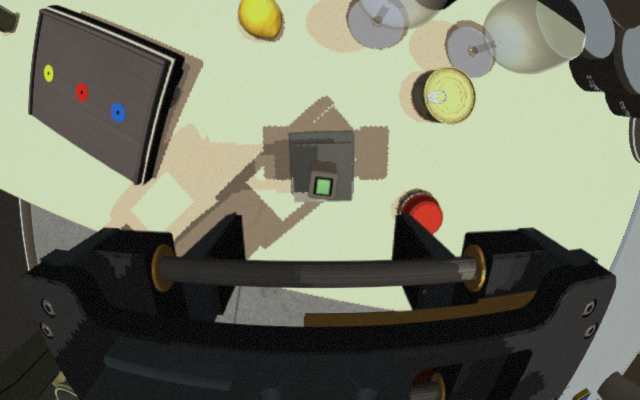

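Wrist view: probe top at (323,186) between the fingers' ends, aligned well with the tool; tin and timer clear.

```bash
python3 - <<'E'
from h import *
im=np.load('w.npy',allow_pickle=True).item()
H=cv2.cvtColor(im['color'],cv2.COLOR_RGB2HSV)
m=((H[...,0]>40)&(H[...,0]<90)&(H[...,1]>60)&(H[...,2]>80)); m[:165]=0;m[210:]=0;m[:,:300]=0;m[:,345:]=0
ys,xs=np.nonzero(m);print(len(xs),xs.min(),xs.max(),ys.min(),ys.max())
Q=np.array([onz(im,a,b,.141,True)[:2] for a,b in zip(xs,ys)])
print(Q.mean(0),cv2.minAreaRect((Q*1000).astype(np.float32)))
for c,h,p in(('y',(22,35),(48,73)),('r',(0,6),(82,92)),('b',(100,125),(117,112))):
    k=(H[...,0]>=h[0])&(H[...,0]<=h[1])&(H[...,1]>130)&(H[...,2]>90); ys,xs=np.nonzero(k);k=np.hypot(xs-p[0],ys-p[1])<14
    print(c,onz(im,xs[k].mean(),ys[k].mean(),.07,True))
# stand top plate edges from depth-free: gray top plate corners
s=ctrl.read_state();print(s['tool_pos'],np.degrees(2*np.arctan2(s['ee_rot'][1],s['ee_rot'][0])))
E
```

```text
201 316 330 179 194
[ 0.48251786 -0.31434924] ((482.5379943847656, -314.3743896484375), (15.203381538391113, 12.874178886413574), 8.077757835388184)
y [0.5399118 0.1413092 0.07     ]
r [0.51781888 0.05232052 0.07      ]
b [ 0.49876588 -0.02518322  0.07      ]
[ 0.47770496 -0.31201544  0.26390212] 14.464462804806695
```

```bash
python3 -m jog '[[[0.004,-0.0025,-0.03,0,0],[0,0,-0.04,0,0],[0,0,-0.04,0,0],[0,0,-0.03,0,0],[0,0,-0.018,0,0],[0,0,-0.010,0,0],[0,0,0,0,0],[0,0,0,0,255],[0,0,0,0,255],[0,0,0,0,255],[0,0,0,0,255],[0,0,0,0,255],[0,0,0,0,255],[0,0,0,0,255]]]' 6
python3 - <<'E'
from h import *
s=ctrl.read_state();print(s)
E
```

```text
time: 3.85
tool_pos: [0.4821, -0.3157, 0.096]
ee_rot: [0.992, 0.125, 0.0, 0.0]
contact_force: [0.6, 0.2, 0.5]
grip_width: 0.0381
finger_force: 0.0
{'time': 3.85, 'qpos': array([-5.99723853e-01,  4.19208399e-01,  1.73037690e+00, -6.87776220e-05,
        9.91938232e-01,  7.20210952e-01]), 'dq': array([ 0.00163023, -0.00012437,  0.00067589,  0.00028915, -0.00138393,
       -0.00142759]), 'joint_torque': array([ 1.51980013e-03, -4.34737909e+01, -2.00966817e+01,  6.86021056e-02,
       -2.39110342e-02,  1.78024980e-04]), 'tool_pos': array([ 0.482132  , -0.31574115,  0.09599592]), 'ee_rot': array([9.92141516e-01, 1.25120786e-01, 6.77315928e-06, 4.44676002e-05]), 'contact_force': array([0.56721355, 0.18192014, 0.4524642 ]), 'wrist_torque': array([-0.08585226,  0.20146127,  0.01394597]), 'finger_force': 0.0, 'grip_width': 0.03814152463582429}
```

```bash
python3 -m jog '[[[0,0,0,0,255],[0,0,0,0,255],[0,0,0,0,255],[0,0,0.005,0,255],[0,0,0.01,0,255],[0,0,0.01,0,255],[0,0,0.005,0,255],[0,0,0,0,255],[-0.0029,-0.00075,0,0,255],[-0.0029,-0.00075,0,0,255],[-0.0029,-0.00075,0,0,255],[-0.0029,-0.00075,0,0,255],[-0.0029,-0.00075,0,0,255],[0,0,0,0,255]]]' 6
python3 - <<'E'
from h import *
s=ctrl.read_state();print(s['tool_pos'],s['contact_force'],s['wrist_torque'],s['ee_rot'])
im=get_image('scene');c=im['color'][190:310,320:470]
cv2.imwrite('pics/t1.png',cv2.resize(cv2.cvtColor(c,cv2.COLOR_RGB2BGR),None,fx=5,fy=5,interpolation=2))
E
```

```text
time: 5.25
tool_pos: [0.4671, -0.3195, 0.1259]
ee_rot: [0.992, 0.125, -0.0, -0.0]
contact_force: [0.5, 0.3, -0.9]
grip_width: 0.0278
finger_force: 6.0
[ 0.46710806 -0.31954897  0.12591537] [ 0.50219373  0.2557741  -0.91102261] [ 0.05038791 -0.02537945  0.01519989] [ 9.92154847e-01  1.25014805e-01 -2.37453461e-04 -4.75530099e-05]
```

View pics/t1.png

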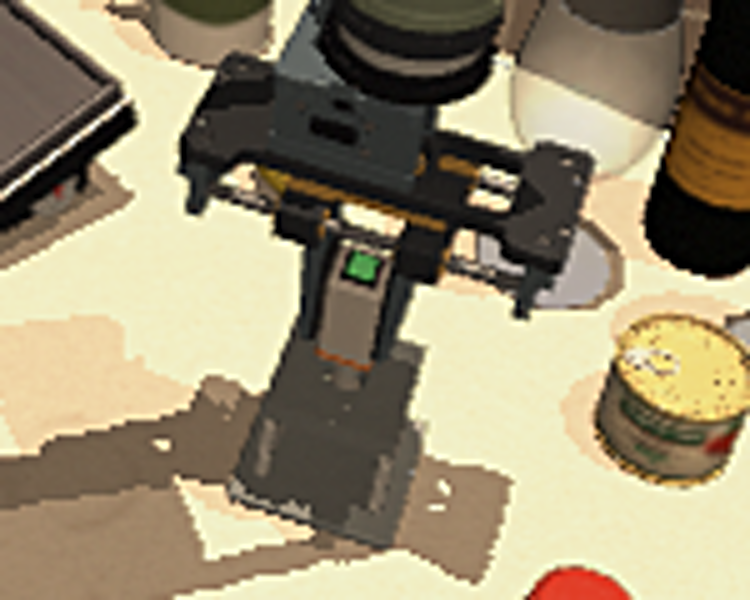

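The crop shows the probe held with its top leaning toward the robot, sleeve still in the hole: tilting against the hole's edge works. Push to 15°, firm the grip, then lift along the tilted axis.

```bash
python3 -m jog '[[[-0.0021,-0.0006,0,0,255],[-0.0021,-0.0005,0,0,255],[-0.0021,-0.0005,0,0,255],[0,0,0,0,255],[0,0,0,0,255]]]' 6
python3 -m jog '[[[0,0,0,0,255],[0,0,0,0,255],[0,0,0,0,255],[-0.0013,-0.0003,0.005,0,255],[-0.0026,-0.0007,0.01,0,255],[-0.0026,-0.0007,0.01,0,255],[-0.0026,-0.0007,0.01,0,255],[-0.0026,-0.0007,0.01,0,255],[-0.0026,-0.0007,0.01,0,255],[-0.0026,-0.0007,0.01,0,255],[-0.0026,-0.0007,0.01,0,255],[0,0,0.01,0,255],[0,0,0.005,0,255],[0,0,0,0,255]]]' 25
python3 - <<'E'
from h import *
s=ctrl.read_state();print(s['tool_pos'],s['contact_force'],s['wrist_torque'],s['ee_rot'])
ims={n:get_image(n) for n in('scene','wrist')}
np.save('i2.npy',ims,allow_pickle=True)
# predicted location of tip in images at 15 deg
p=s['tool_pos']; R=np.array([.968,.25,0])
def proj(im,X,f):
    q=cv2.Rodrigues(np.array(im['rvec'],float))[0]@X+np.ravel(im['tvec'])
    if f:
        t=np.arctan2(np.hypot(q[0],q[1]),q[2]);k=t/np.hypot(q[0],q[1]);return im['cx']+im['fx']*k*q[0],im['cy']+im['fy']*k*q[1]
    return im['cx']+im['fx']*q[0]/q[2],im['cy']+im['fy']*q[1]/q[2]
for a in(0,10,15,20):
    t=p+[0,0,.019]+.1*(np.sin(np.radians(a))*R-[0,0,np.cos(np.radians(a))]);print(a,t,[proj(ims[n],t,n=='wrist') for n in ims])
c=[cv2.resize(ims['scene']['color'][180:280,330:430],(400,400),interpolation=2),ims['wrist']['color'][0:400,120:520]]
cv2.imwrite('pics/t2.png',cv2.cvtColor(np.hstack(c),cv2.COLOR_RGB2BGR))
E
```

```text
time: 5.8
tool_pos: [0.4611, -0.3211, 0.1259]
ee_rot: [0.992, 0.125, -0.0, 0.0]
contact_force: [0.9, 0.6, -0.6]
grip_width: 0.028
finger_force: 6.0
time: 7.2
tool_pos: [0.4423, -0.3265, 0.2169]
ee_rot: [0.992, 0.125, 0.001, 0.001]
contact_force: [0.1, 0.5, -0.8]
grip_width: 0.0277
finger_force: 25.0
[ 0.44227975 -0.32652972  0.21687205] [ 0.08684514  0.52927807 -0.84889435] [-0.07931633  0.15245195 -0.03232775] [9.92135189e-01 1.25167996e-01 6.02610125e-04 6.12834015e-04]
0 [ 0.44227975 -0.32652972  0.13587205] [(np.float64(387.9957945005255), np.float64(259.7745215690795)), (np.float64(319.662241635548), np.float64(202.90296927688797))]
10 [ 0.45908889 -0.32218851  0.13739127] [(np.float64(390.0460095861893), np.float64(254.48801459342357)), (np.float64(319.6783084903184), np.float64(183.3619617454591))]
15 [ 0.46733343 -0.32005924  0.13927947] [(np.float64(391.09628860995747), np.float64(251.62582297462126)), (np.float64(319.690405739522), np.float64(173.73690867221987))]
20 [ 0.4753873  -0.31797921  0.14190279] [(np.float64(392.1550489119787), np.float64(248.6422137603065)), (np.float64(319.70544467374333), np.float64(164.2328091787516))]
```

View pics/t2.png

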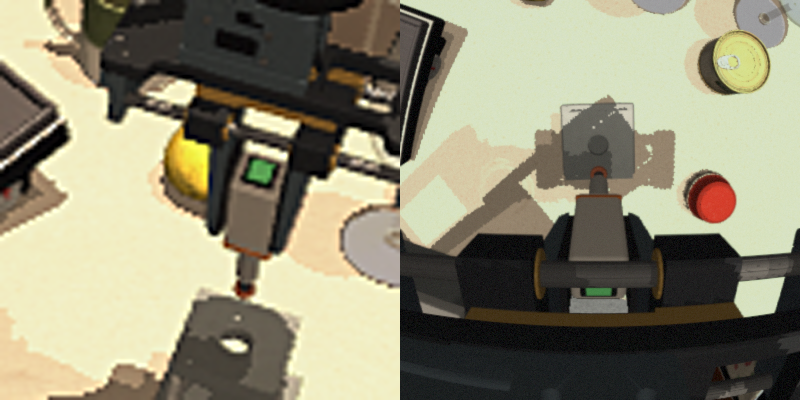

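Left half: probe clear above the stand, foot at ~(244,290) crop. Right half: foot at wrist pixel ~(318,170), near the 15° prediction. I'll quantify the tilt from the foot's rim.

```bash
python3 - <<'E'
from h import *
ims=np.load('i2.npy',allow_pickle=True).item(); s=ctrl.read_state(); im=ims['wrist']
H=cv2.cvtColor(im['color'],cv2.COLOR_RGB2HSV).astype(int)
k=((H[...,0]<14)|(H[...,0]>172))&(H[...,1]>110)
k[:155]=0;k[188:]=0;k[:,:300]=0;k[:,340:]=0
ys,xs=np.nonzero(k);print('copper',len(xs),xs.min(),xs.max(),xs.mean(),ys.min(),ys.max())
p=s['tool_pos'];X=np.array([.968,.25,0]);Y=np.array([-.25,.968,0]);Z=np.array([0,0,1.])
M=cv2.Rodrigues(np.array(im['rvec'],float))[0]
def proj(P):
    q=M@P+np.ravel(im['tvec']);r=np.hypot(q[0],q[1]);t=np.arctan2(r,q[2]);return im['cx']+im['fx']*t/r*q[0],im['cy']+im['fy']*t/r*q[1]
for L in(.097,.1,.103):
  for a in(10,12,14,16,18,20):
    c,sn=np.cos(np.radians(a)),np.sin(np.radians(a)); ax=-sn*X+c*Z; px=c*X+sn*Z
    b=p+.019*Z-L*ax
    pts=np.array([proj(b+.007*(np.cos(f)*px+np.sin(f)*Y)+h*ax) for f in np.linspace(0,6.28,40) for h in(0,.008)])
    print(L,a,pts.min(0).round(1),pts.max(0).round(1))
E
```

```text
copper 110 310 326 318.1454545454545 166 177
0.097 10 [310.3 177. ] [327.8 196.7]
0.097 12 [310.3 173.3] [327.9 193.2]
0.097 14 [310.2 169.6] [327.9 189.6]
0.097 16 [310.2 165.9] [328.  186.1]
0.097 18 [310.1 162.2] [328.  182.5]
0.097 20 [310.1 158.6] [328.1 179. ]
0.1 10 [310.4 175.7] [327.7 195.2]
0.1 12 [310.4 171.9] [327.8 191.5]
0.1 14 [310.3 168.1] [327.8 187.9]
0.1 16 [310.3 164.3] [327.9 184.2]
0.1 18 [310.2 160.5] [327.9 180.6]
0.1 20 [310.2 156.8] [328. 177.]
0.103 10 [310.5 174.3] [327.6 193.6]
0.103 12 [310.5 170.4] [327.7 189.9]
0.103 14 [310.4 166.6] [327.7 186.1]
0.103 16 [310.4 162.7] [327.8 182.4]
0.103 18 [310.3 158.9] [327.8 178.7]
0.103 20 [310.3 155. ] [327.9 175. ]
```

Tilt is ~15°. Now go above the yellow spot, turning −28.3° to line up with the grill.

```bash
python3 -m jog '[[[0.002,0.015,0,-2,255],[0.0046,0.034,0,-2,255],[0.0046,0.034,0,-2,255],[0.0046,0.034,0,-2,255],[0.0046,0.034,0,-2,255],[0.0046,0.034,0,-2,255],[0.0046,0.034,0,-2,255],[0.0046,0.034,0,-2,255],[0.0046,0.034,0,-2,255],[0.0046,0.034,0,-2,255],[0.0046,0.034,0,-2,255],[0.0046,0.034,0,-2,255],[0.0046,0.034,0,-2,255],[0.0046,0.034,0,-2,255],[0.0025,0.019,-0.01,-0.3,255],[0,0,-0.01,0,255],[0,0,0,0,255],[0,0,0,0,255]]]'
cat > look.py <<'E'
from h import *; import sys
from scipy.spatial.transform import Rotation as Ro
S={'yellow':np.array([.540,.1411,.070]),'red':np.array([.5179,.0523,.070]),'blue':np.array([.4988,-.0251,.070])}
s=ctrl.read_state();p=s['tool_pos'];q=Ro.from_quat(s['ee_rot']).as_matrix();X=q[:,0]
print('tcp',p.round(4),'Xyaw',np.degrees(np.arctan2(X[1],X[0])),'F',s['contact_force'])
g=np.radians(-13.9);G=np.array([np.cos(g),np.sin(g),0]);n=-np.sin(np.radians(15))*G+np.array([0,0,np.cos(np.radians(15))])
print('press5 move',(S[sys.argv[1]]-(.0257*G-[0,0,.0775])-.005*n-p).round(4),'n',n.round(3))
w=get_image('wrist');np.save('w.npy',w,allow_pickle=True)
H=cv2.cvtColor(w['color'],cv2.COLOR_RGB2HSV).astype(int)
k=((H[...,0]<14)|(H[...,0]>172))&(H[...,1]>110)
k[:155]=0;k[188:]=0;k[:,:300]=0;k[:,340:]=0
ys,xs=np.nonzero(k)
if len(xs): print('copper',len(xs),xs.min(),xs.max(),ys.min(),ys.max())
cv2.imwrite('pics/'+sys.argv[2]+'.png',cv2.resize(cv2.cvtColor(w['color'][80:280,200:440],cv2.COLOR_RGB2BGR),None,fx=2.5,fy=2.5,interpolation=2))
E
python3 look.py yellow l1
```

```text
time: 9.1
tool_pos: [0.5057, 0.1488, 0.1955]
ee_rot: [0.993, -0.121, -0.001, 0.001]
contact_force: [0.1, 0.7, -0.3]
grip_width: 0.0277
finger_force: 25.0
tcp [0.5057 0.1488 0.1955] Xyaw -13.956174434017933 F [ 0.08473929  0.65896041 -0.33849759]
press5 move [ 0.0106 -0.0018 -0.0528] n [-0.251  0.062  0.966]
copper 121 310 327 167 177
```

View pics/l1.png

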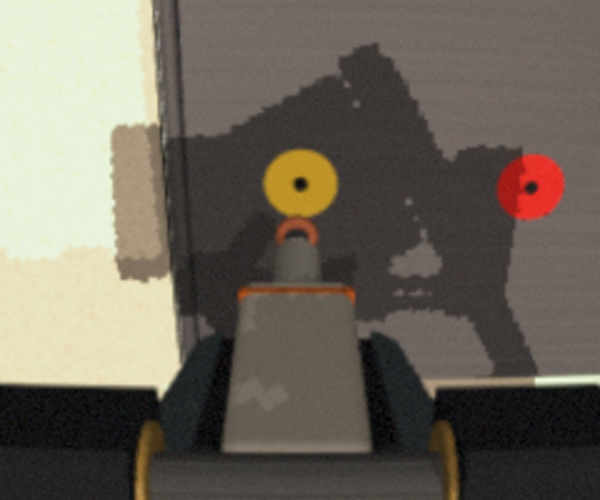

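The wrist crop shows the foot at (297,232) just below the yellow spot's centre (300,183), laterally aligned, tilt unchanged. Press on.

```bash
python3 -m jog '[[[0.003,-0.0005,-0.012,0,255],[0.0026,-0.0006,-0.016,0,255],[0.0021,-0.0003,-0.012,0,255],[0.001,-0.0002,-0.004,0,255],[0.0006,-0.0002,-0.0025,0,255],[0.0005,0,-0.0018,0,255],[0.0004,0,-0.0015,0,255],[0.0002,0,-0.001,0,255],[0.0001,0,-0.001,0,255],[0,0,-0.001,0,255],[0,0,0,0,255]]]'
python3 look.py yellow l2
```

```text
time: 10.25
tool_pos: [0.5169, 0.1478, 0.1434]
ee_rot: [0.993, -0.121, 0.0, 0.0]
contact_force: [-1.1, -1.5, 2.1]
grip_width: 0.0279
finger_force: 25.0
tcp [0.5169 0.1478 0.1434] Xyaw -13.91075253496425 F [-1.11868278 -1.51376046  2.11694993]
press5 move [-0.0006 -0.0008 -0.0007] n [-0.251  0.062  0.966]
copper 78 311 326 170 178
```

View pics/l2.png

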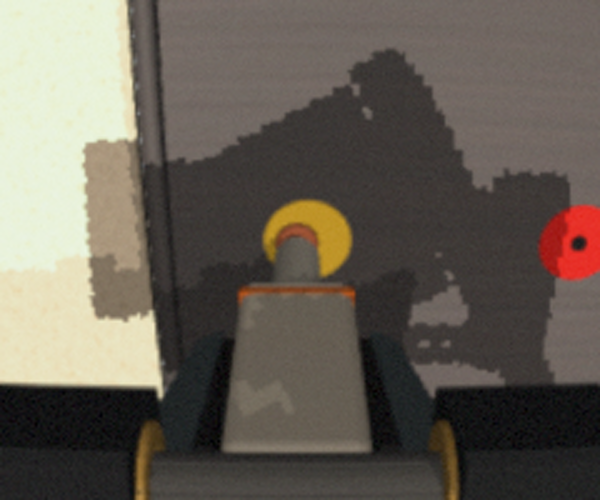

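The foot sits on yellow, ~3 mm left (+y) of centre, spring roughly halfway (≈2.6 N). Hold, lift along the normal, go above blue with a −2.5 mm y correction.

```bash
python3 -m jog '[[[0,0,0,0,255],[0,0,0,0,255],[0,0,0,0,255],[-0.0025,0.0006,0.0097,0,255],[-0.0038,0.001,0.0145,0,255],[-0.005,0.0012,0.0193,0,255],[0,0,0,0,255],[-0.003,-0.012,0,0,255],[-0.007,-0.028,0,0,255],[-0.007,-0.028,0,0,255],[-0.007,-0.028,0,0,255],[-0.007,-0.028,0,0,255],[-0.007,-0.028,0,0,255],[-0.0037,-0.017,0,0,255],[0,0,0,0,255],[0,0,0,0,255]]]'
python3 look.py blue l3
```

```text
time: 11.9
tool_pos: [0.4631, -0.0186, 0.1859]
ee_rot: [0.993, -0.122, -0.001, -0.0]
contact_force: [-0.2, 0.3, -0.9]
grip_width: 0.0277
finger_force: 25.0
tcp [ 0.4631 -0.0186  0.1859] Xyaw -14.00219819590578 F [-0.16390689  0.27281869 -0.92449362]
press5 move [ 0.012  -0.0006 -0.0433] n [-0.251  0.062  0.966]
copper 118 310 327 167 177
```

View pics/l3.png

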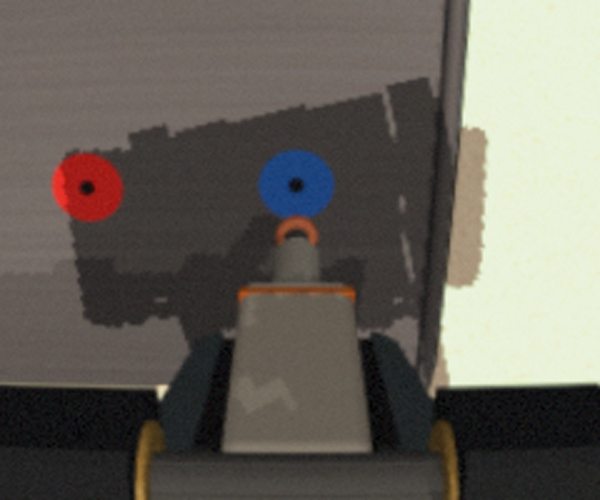

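Blue centre (297,184) lines up with the foot (297,232); red is at (87,187). Press blue.

```bash
python3 -m jog '[[[0.003,-0.0007,-0.011,0,255],[0.0032,-0.0008,-0.013,0,255],[0.0023,-0.0005,-0.008,0,255],[0.001,-0.0003,-0.004,0,255],[0.0006,-0.0002,-0.0025,0,255],[0.0005,0,-0.0017,0,255],[0.0004,0,-0.0013,0,255],[0.0002,0,-0.001,0,255],[0.0002,0,-0.001,0,255],[0.0001,0,-0.0005,0,255],[0,0,0,0,255]]]'
python3 look.py blue l4
```

```text
time: 13.05
tool_pos: [0.4749, -0.0208, 0.1427]
ee_rot: [0.993, -0.121, -0.0, 0.0]
contact_force: [-3.2, 1.2, 2.0]
grip_width: 0.0279
finger_force: 25.0
tcp [ 0.4749 -0.0208  0.1427] Xyaw -13.92483028467222 F [-3.21213187  1.17737042  2.00303791]
press5 move [ 0.0002  0.0015 -0.0001] n [-0.251  0.062  0.966]
copper 70 311 326 170 178
```

View pics/l4.png

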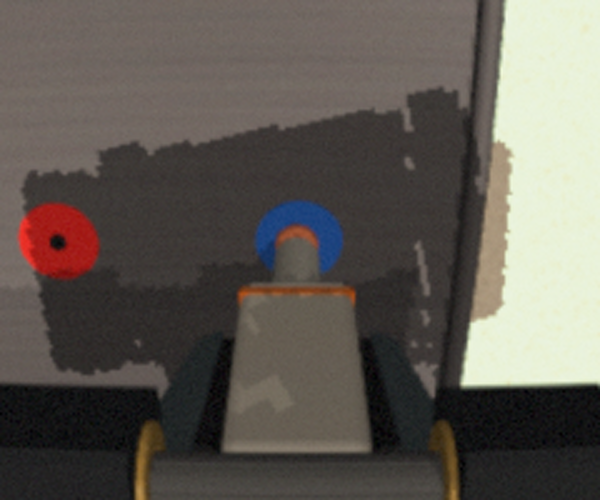

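Foot centred on blue ((297,238) vs spot centre (299,240)). Hold, lift, go above red.

```bash
python3 -m jog '[[[0,0,0,0,255],[0,0,0,0,255],[0,0,0,0,255],[-0.0025,0.0006,0.0097,0,255],[-0.0038,0.001,0.0145,0,255],[-0.005,0.0012,0.0193,0,255],[0,0,0,0,255],[0.003,0.012,0,0,255],[0.006,0.0245,0,0,255],[0.006,0.0245,0,0,255],[0.0041,0.0164,0,0,255],[0,0,0,0,255],[0,0,0,0,255]]]'
python3 - <<'E'
from h import *
w=get_image('wrist');H=cv2.cvtColor(w['color'],cv2.COLOR_RGB2HSV).astype(int)
k=((H[...,0]<6)|(H[...,0]>174))&(H[...,1]>150);k[165:]=0;k[:120]=0;k[:,:280]=0;k[:,360:]=0
ys,xs=np.nonzero(k);u,v=(xs.min()+xs.max())/2,(ys.min()+ys.max())/2
print('red px',len(xs),u,v,onz(w,u,v,.07,True));p=ctrl.read_state()['tool_pos'];print(p,np.array([.4940,.0566,.1427])-p)
E
```

```text
time: 14.4
tool_pos: [0.4828, 0.0599, 0.1853]
ee_rot: [0.993, -0.121, -0.001, 0.0]
contact_force: [-0.6, -0.2, -0.8]
grip_width: 0.0279
finger_force: 25.0
red px 626 320.0 152.0 [0.51981609 0.05042658 0.07      ]
[0.48266278 0.05940506 0.1854377 ] [ 0.01133722 -0.00280506 -0.0427377 ]
```

```bash
python3 -m jog '[[[0.003,-0.0007,-0.011,0,255],[0.0032,-0.001,-0.013,0,255],[0.0023,-0.0008,-0.008,0,255],[0.001,-0.0003,-0.004,0,255],[0.0006,-0.0002,-0.0025,0,255],[0.0005,0,-0.0017,0,255],[0.0004,0,-0.0013,0,255],[0.0002,0,-0.001,0,255],[0.0002,0,-0.0006,0,255],[0.0001,0,-0.0005,0,255],[0,0,0,0,255],[0,0,0,0,255],[0,0,0,0,255],[0,0,0,0,255],[0,0,0,0,255]]]'
python3 - <<'E'
from h import *
w=get_image('wrist');H=cv2.cvtColor(w['color'],cv2.COLOR_RGB2HSV).astype(int)
k=((H[...,0]<6)|(H[...,0]>174))&(H[...,1]>150);k[195:]=0;k[:140]=0;k[:,:280]=0;k[:,360:]=0
ys,xs=np.nonzero(k);print('red',len(xs),xs.min(),xs.max(),ys.min(),ys.max())
s=ctrl.read_state();p=s['tool_pos'];print(p,np.array([.4940,.0566,.1427])-p,s['contact_force'])
E
```

```text
time: 15.95
tool_pos: [0.4945, 0.0564, 0.1426]
ee_rot: [0.993, -0.121, 0.0, 0.0]
contact_force: [-2.3, -0.6, 1.4]
grip_width: 0.0281
finger_force: 25.0
red 530 302 336 160 189
[0.49450107 0.05643952 0.14259276] [-0.00050107  0.00016048  0.00010724] [-0.62555185 -1.74713333  2.35163968]
```

```bash
python3 -c "
from workcell import order
print(order.finish_job())"
```

```text
the job is handed in; nothing more can be done
None
```

The thermometer touched yellow and then blue, lifting clear after each, and is now held on the red spot, tilted about 15° to sit square to the plate, with its foot about halfway in; the job is handed in, though no verdict came back.

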